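# Seat the sample-tube carrier on its three-ball mount

### The job

Pick up the aluminium sample-tube carrier by its upright handle, turn its tapered nose the same way as the lone ball of the white reader mount, and ease it down onto the mount's three balls, past the two sprung roller catches, until it is fully home: level, all three grooves on their balls and both catches holding it down. Then let go of it. Treat it gently: the balls are precision locators, so do not drop the carrier on them, ram it or force it sideways; keep the tubes upright and leave the other things on the bench where they are.

Things in the scene. Friction and masses are not known exactly. Their poses are not given: they have to be found in the camera images.
- carrier_grip (a point): Centre of the sample carrier's upright black handle, a bar 44 mm along x, 16 mm thick along y, 42 mm tall, rising from the plate's top: 21 mm below the handle's top, 29 mm above the plate's underside, 38 mm above the bench at the start. Axes as carrier. Strips of small tubes cross the plate at x = -36 and +41 mm, as high as this point; beside the handle (y) the plate is bare.
- mount_home (a point): Carrier's handle centre when home with the deck at its lowest, 88 mm above the bench; axes alike. True home is 6 to 18 mm higher: find it by feel. The ridges meet the rollers 11 mm above true home; up to 15 N, less the weight, presses them apart; balls enter the grooves at 7 mm; below 3 mm the springs pull it down with 8 to 14 N. Held 1 mm off it binds: let it shift. Over 60 N (springs alone: to 35) fails.
- catch_l (a joint): Sprung catch at the deck's +y side: a fork hinged at its foot with a steel roller (8 mm diameter, 48 mm long, along x) across its head, 18 mm above the ball centres and 52 mm from the mount's middle. Value: swing outwards in rad, 0 at rest, rising to about 0.17 as the ridge passes, then back to about 0.10 with the carrier home. Resting on the rollers, not home: about 0.02.
- catch_r (a joint): The same catch, mirrored, at the deck's -y side; value as for the other.
- carrier: Sample carrier, 0.5 kg give or take a third: aluminium plate 116 x 92 x 8 mm, square at the rear, tapered nose at +x; z up. Origin: plate's underside below the handle. Three pads reach 9 mm down, with 90 degree V grooves, 20 mm wide at the mouth, pointing to the middle, at (52,0), (-26,30), (-26,-30) mm. Mid-side ridges (x -15 to 15, out to y = +-54 mm) have 45 degree bevels below and above.
- mount: Three-ball mount, fixed: white housing 170 x 140 x 30 mm; origin: centre of its underside; z up. An aluminium deck above it carries three 14 mm steel balls at (52,0), (-26,30), (-26,-30) mm (the lone one at +x is for the nose) and at its y sides two sprung roller catches. The deck height was set by the last user and is not reported: deck top 50 to 62 mm, ball centres 56 to 68 mm above the bench.
- beaker: bystander, leave alone: clear plastic beaker; origin at the centre of its underside
- reagent_bottle: bystander, leave alone: amber jar; origin at the centre of its underside
- marker: bystander, leave alone: marker pen; origin at the centre of its underside
- capped_tube: bystander, leave alone: short white capped tube; origin at the centre of its underside
There are look-alikes about, which are no part of the job. What is shaped like the carrier but purple is not meant.

How it is judged:
On the way:
1. the carrier is picked up clear of the bench (height (world z) of carrier_grip above 0.085 m), for 0.2 s.
At the end, for the whole second after the job is handed in: The carrier sits home on the balls, released and at rest: handle centre within 2 mm sideways of the home point and 2 to 20 mm above it (deck height), level within 0.03 rad, turned with the mount within 0.035 rad, both catches over its ridges at 0.06 to 0.13 rad (value of joint catch_l between 0.06 and 0.13 rad and value of joint catch_r between 0.06 and 0.13 rad and horizontal distance between carrier_grip and mount_home below 0.002 m and z of carrier_grip in the frame of mount_home between 0.002 and 0.02 m and angle between the z axis of carrier_grip and the z axis of mount_home, either way round below 0.03 rad and angle between the x axis of carrier_grip and the x axis of mount_home, either way round below 0.035 rad and linear speed of carrier below 0.01 m/s); the robot touches nothing.
It fails at once if carrier and mount press on one another with more than 60 N (contact force between carrier and mount above 60 N).
It fails at once if the carrier is tipped by more than 0.35 rad (angle between carrier's own z axis and vertical above 0.35 rad).
It fails at once if another thing on the bench is moved by more than 30 mm (distance of any of beaker, reagent_bottle, marker, capped_tube from where it was at the start of the episode above 0.03 m).
It also fails if it takes over 56 s, if anything falls off the work surface, if the arm or the gripper's body presses on something with over 40 N, if the wrist force passes 120 N, or if a joint passes its speed limit or range.

### The arm

A 6-joint arm with a two-finger parallel gripper is mounted at the origin on the work surface. World frame = base frame: x ahead of the robot, y to its left, z up, the work surface at z = 0. Lengths are in m, angles in rad, forces in N, time in s.
With the tool pointing down it reaches from about 0.375 to 0.75 m from the base axis. Payload 9 kg.
Tool frame: the origin (TCP) lies at the centre of the arm's flange, where the gripper is bolted on; the fingertips stand 173 mm ahead of it and the grasp point (between the pads) lies r.grip_point_offset ahead of it (r.grip_point_offset is the distance from the TCP to the grasp point, in m); y points along the fingers, z is the direction in which the jaws open and shut, and the axes are right-handed (so a half turn about y gives the same grasp; the last joint's range is limited). The gripper opens to 85 mm and grips with 20 to 120 N. Pads are 22 mm wide; open, the fingers measure 114 mm over their backs; the gripper's body (76 mm by 85 mm) begins 54 mm behind the grasp point. The pads swing forward as they close: fully open they stand 13 mm farther back than shut.
Start: joints at [0.909, 0.104, 0.097, 1.564, 0, 1.353], TCP at [0.258, 0.542, 0.405] pointing down, gripper open.
Joint ranges: [-2.99, 2.99], [-0.84, 1.86], [-1.1, 1.16], [-1.84, 2.11], [-1.51, 1.56], [-3.14, 3.14]. Speed limits (rad/s): [2.22, 2.22, 2.57, 3.14, 3.14, 3.14].

### API

Orientations are given as [roll, pitch, yaw] about the fixed x, y, z axes, in that order (R = Rz(yaw) Ry(pitch) Rx(roll)).
In Python, from rig import status, cams, r gives the robot as it stands. The module is installed in compiled form; this text tells all that it offers.
- The arm moves only by the tool play_rows, never from a script. Its argument "targets" is a list of rows, each a list of 5 numbers: the closure, from 0 (fully open) to 1 (shut), then the shift along the tool's x, y, z in m, then the turn about the tool's y in degrees. In form: [[claw, dx, dy, dz, spin], ...]. A call has exactly 5 rows; each row is the pose to reach, as a shift and turn from the pose measured when the call began, along the tool's axes at that moment; what a row does not reach only later rows make up. A row lasts 1/12 s, in which the tool goes at most 41.7 mm and 7.16 degrees, less where a joint would pass 70% of its speed; a pose out of reach is approached as far as the arm can. A call with a gripper value outside its range is refused whole. The fingers move at their own pace and stop on an object; "grip_force" is the grip in N (left out, the last holds). Time passes only in rows, so rows that repeat a pose let the fingers close, or fill a call up. It gives the time, the measured TCP pose, the force and the opening at its end, in the units of the state.
- status.get_obs(): the state, without advancing time (a new reading comes with each control period).
- cams.capture(name): name is "scene" or "top" or "wrist"; returns a dict with "frame" (400x640x3 uint8, red, green, blue), "range_z" (400x640 float32, m along the optical axis (not along the pixel's ray), 0 where there is no reading), "vfov" (degrees; the focal length in pixels is half the picture's height over the tangent of half this angle, whatever the lens; pixels are square), "cx", "cy" (the principal point, pixels), "view" (4x4, takes a point from world to camera coordinates). Camera axes: x right, y down, z forward; pixel columns grow to the right and rows downward; lengths in m; the calibration is good to about 2 mm. A picture is of the moment at which its call begins.
- r.close_job(): hands the job in, once; it reports no verdict.
The state is a dict: "t": time; "joint_pos": joint angles; "qd": joint speeds; "tau": joint torques, N m; "position": TCP position; "ee_rot": TCP orientation; "ft_force": force on the tool from outside, world axes, zero at the start; "moment": the same for the moment, N m; "width": finger opening in m.
Only numpy, scipy, OpenCV 4.12 (cv2) and the standard library are available. Lean on these libraries where they do the work, as an engineer would, in place of code of your own. Each camera call takes 0.05 s, during which the arm holds its last target.

## Working session

There is one attempt and no reset: what is moved stays moved. The work goes in short steps, Python scripts to look and compute and a tool call to move; the robot and the scene stay as the last step left them, time stands still between calls to the robot, and variables do not carry over. Pictures are saved under pics/ and viewed, and the job is handed in when it is done.

Besides the shell and the picture viewer there is one more tool, called after "Emit:" as a command line: name --pt "numbers of a row" for each row, then --argument value for the rest. play_rows: Moves the arm, as the interface text tells. Its arguments: {"type":"object","properties":{"targets":{"type":"array"},"grip_force":{"type":"number"}},"required":["targets"]}

```bash
mkdir -p pics; python3 - <<'E'
from rig import status,cams,r
import cv2,numpy as np
o=status.get_obs()
for k,v in o.items(): print(k,np.round(v,4))
print(r.grip_point_offset)
for n in ["scene","top","wrist"]:
    c=cams.capture(n); cv2.imwrite(f"pics/{n}0.png",c["frame"][:,:,::-1]); np.savez(f"{n}0.npz",**c)
    print(n,c["vfov"],c["cx"],c["cy"],np.round(c["view"],3).tolist())
E
```

```text
t 0.0
joint_pos [ 0.9093  0.1047  0.0964  1.5639 -0.      1.3531]
qd [ 0.0009  0.0006 -0.0003  0.     -0.0007 -0.0008]
tau [ 9.00000e-04 -5.56928e+01  5.03649e+01  1.69000e-02 -3.00000e-04
  0.00000e+00]
position [0.2575 0.5418 0.4039]
ee_rot [-1.5721e+00  3.0000e-04 -4.4380e-01]
ft_force [-0.0976 -0.5205  0.2134]
moment [ 0.0416 -0.0809  0.0207]
width 0.0857
0.1547
scene 45.40492656569307 320.2664785929359 197.67009995429683 [[-0.852, 0.523, 0.009, 0.45], [0.316, 0.528, -0.788, -0.093], [-0.417, -0.668, -0.616, 1.567], [0.0, 0.0, 0.0, 1.0]]
top 52.34276295591951 324.90122092378397 200.37044891764543 [[-0.005, -1.0, -0.004, 0.003], [-0.977, 0.006, -0.212, 0.52], [0.212, 0.003, -0.977, 1.128], [0.0, 0.0, 0.0, 1.0]]
wrist 68.6132873359547 319.14994113461324 195.50583358277737 [[0.429, 0.903, -0.0, -0.6], [0.865, -0.411, 0.287, -0.037], [0.259, -0.123, -0.958, 0.379], [0.0, 0.0, 0.0, 1.0]]
```

View pics/scene0.png

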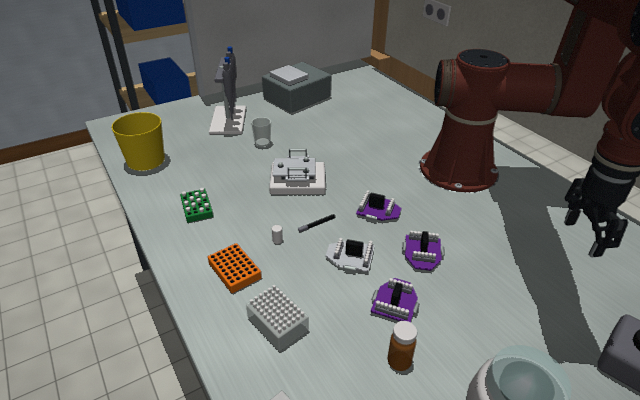

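View pics/top0.png

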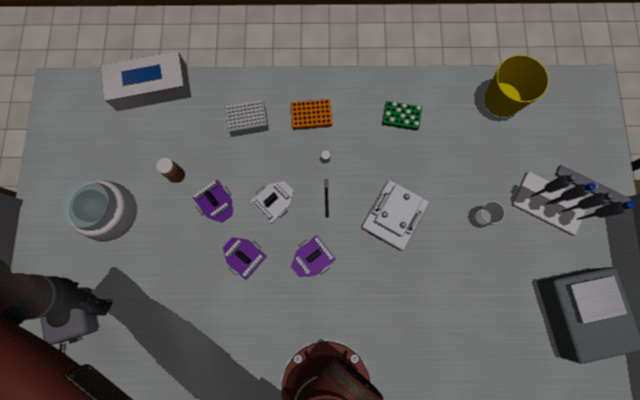

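View pics/wrist0.png

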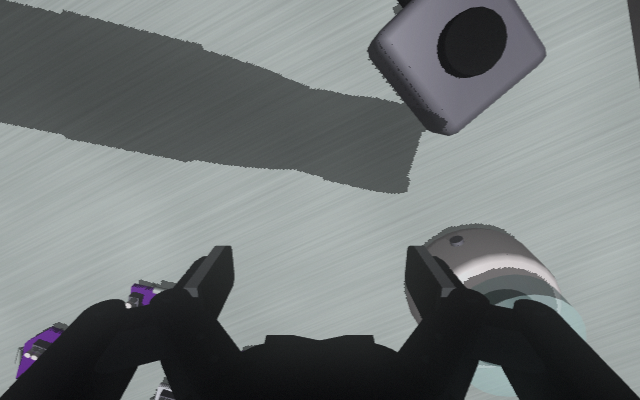

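```bash
cat > h.py <<'E'
import numpy as np,cv2
def K(c):
    f=200/np.tan(np.radians(float(c["vfov"]))/2); return f,float(c["cx"]),float(c["cy"])
def pts(c):
    f,cx,cy=K(c); z=c["range_z"]; v,u=np.mgrid[0:400,0:640]
    P=np.stack([(u-cx)*z/f,(v-cy)*z/f,z],-1); V=c["view"]; return (P-V[:3,3])@V[:3,:3]
def ray(c,u,v,h):
    f,cx,cy=K(c); V=c["view"]; d=np.array([(u-cx)/f,(v-cy)/f,1])@V[:3,:3]; o=-V[:3,:3].T@V[:3,3]
    return o+d*(h-o[2])/d[2]
def proj(c,p):
    f,cx,cy=K(c); q=c["view"][:3,:3]@np.array(p)+c["view"][:3,3]; return q[0]/q[2]*f+cx,q[1]/q[2]*f+cy
def load(n): return dict(np.load(n))
E
python3 - <<'E'
import cv2
a=cv2.imread("pics/top0.png")
x=cv2.resize(a[170:250,240:440],None,fx=4,fy=4,interpolation=cv2.INTER_CUBIC)
b=cv2.imread("pics/scene0.png")
y=cv2.resize(b[140:280,260:400][:, :],None,fx=4,fy=4,interpolation=cv2.INTER_CUBIC)
cv2.imwrite("pics/c1.png",x);cv2.imwrite("pics/c2.png",y)
E
```

```text
(no output)
```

View pics/c1.png

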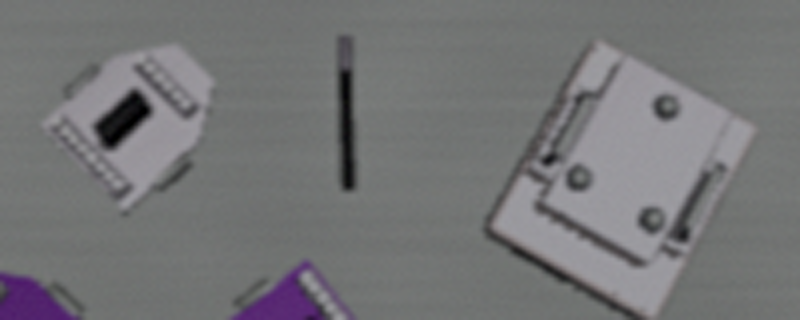

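View pics/c2.png

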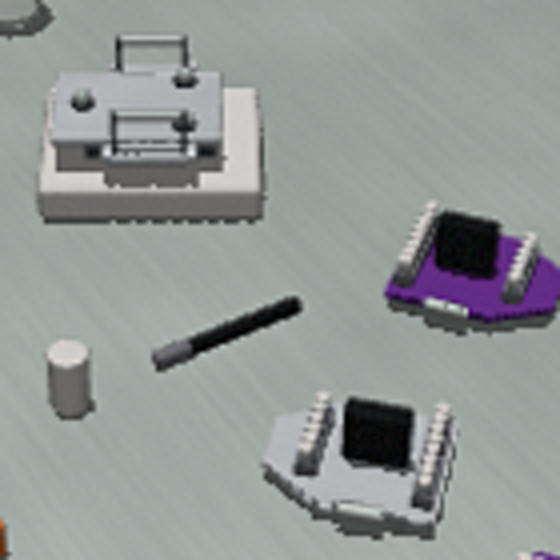

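The silver plate at top (272,202) / scene (350,255) is the carrier. It has a tapered nose up and to the right. The three purple ones at (213,200), (243,256) and (313,256) are look-alikes. The mount is at (395,215). Its lone ball is at (406,197) and the pair are at (384,214) and (403,225).

```bash
python3 - <<'E'
from h import *
c=load("top0.npz"); P=pts(c); fr=c["frame"].astype(int)
# carrier ROI
def show(name,u0,u1,v0,v1):
    z=P[v0:v1,u0:u1,2]; print(name,np.histogram(z,bins=np.arange(-.01,.13,.01)))
show("car",245,300,175,230); show("mount",360,430,178,252)
# handle: dark & z>0.04
g=fr.max(2)
m=np.zeros((400,640),bool); m[175:230,245:300]=True
h=m&(P[...,2]>0.045)&(g<70)
q=P[h]; print("handle",h.sum(),q.mean(0),q[:,2].max())
r_=cv2.minAreaRect((q[:,:2]*1000).astype(np.float32)); print(r_)
p=m&(P[...,2]>0.008)
print(cv2.minAreaRect((P[p][:,:2]*1000).astype(np.float32)), P[p].mean(0))
# mount deck
m=np.zeros((400,640),bool); m[178:252,360:432]=True
d=m&(P[...,2]>0.045)&(P[...,2]<.067)
z=P[d][:,2]; print("deck z",np.median(z),np.percentile(z,[10,90]))
for u,v in [(406.5,196.7),(384.5,214.5),(403,225)]:
    print(ray(c,u,v,.064))
ho=m&(P[...,2]>0.024)&(P[...,2]<.036); print("housing", np.median(P[ho][:,2]),cv2.minAreaRect((P[m&(P[...,2]>.024)][:,:2]*1000).astype(np.float32)))
s=load("scene0.npz"); Q=pts(s); print("scene car z",np.percentile(Q[220:275,325:376,2],[50,90,99]))
for u,v in [(406.5,196.7),(384.5,214.5),(403,225)]: print(P[int(v),int(u)])
E
```

```text
car (array([935, 979, 677, 186,  92,  58,  64,  21,   0,   0,   0,   0,   0,
         0]), array([-0.01,  0.  ,  0.01,  0.02,  0.03,  0.04,  0.05,  0.06,  0.07,
        0.08,  0.09,  0.1 ,  0.11,  0.12,  0.13]))
mount (array([1238, 1222,   25,  577,  394,    5,  906,  641,   35,  101,   11,
          0,    0,    0]), array([-0.01,  0.  ,  0.01,  0.02,  0.03,  0.04,  0.05,  0.06,  0.07,
        0.08,  0.09,  0.1 ,  0.11,  0.12,  0.13]))
handle 79 [0.52145874 0.15871323 0.07229253] 1.212793540185844
((396.7243347167969, 90.5955581665039), (314.2218017578125, 40.6757698059082), 28.781837463378906)
((449.814453125, 61.4117431640625), (356.5288391113281, 143.04275512695312), 41.41494369506836) [0.52650844 0.15404962 0.03793097]
deck z 0.059352942606763284 [0.05509735 0.0625991 ]
[ 0.52754353 -0.23597229  0.064     ]
[ 0.47564322 -0.17049114  0.064     ]
[ 0.44495964 -0.22206928  0.064     ]
housing 0.029447018493660798 ((395.5158996582031, -155.74884033203125), (139.86268615722656, 373.29766845703125), 59.59293746948242)
scene car z [0.0034395  0.0388575  0.06145818]
[ 0.52806026 -0.23323275  0.07090534]
[ 0.47518045 -0.16757421  0.07462404]
[ 0.44372156 -0.22052861  0.07207462]
```

```bash
cat >> h.py <<'E'
from scipy.spatial.transform import Rotation as Ro
def goal(o,pos,yaw):
    """tool shifts from measured pose to TCP pos / yaw (deg)"""
    R=Ro.from_euler("xyz",o["ee_rot"]).as_matrix(); d=R.T@(np.array(pos)-o["position"])
    sp=-(yaw-np.degrees(o["ee_rot"][2])); return np.round(d,4),round((sp+180)%360-180,2)
E
python3 - <<'E'
from h import *
from rig import status
o=status.get_obs(); R=Ro.from_euler("xyz",o["ee_rot"]).as_matrix()
w=load("wrist0.npz"); V=w["view"]; cc=-V[:3,:3].T@V[:3,3]; print("cam in tool",R.T@(cc-o["position"]))
p=ray(w,320,160,0.04); print("look pt in tool",R.T@(p-o["position"]))
c=load("top0.npz"); fr=c["frame"].astype(int); g=fr.max(2)
m=(g<60); m[:180]=0;m[222:]=0;m[:,:258]=0;m[:,290:]=0
n,l,s,ce=cv2.connectedComponentsWithStats(m.astype(np.uint8)); print(s,ce)
i=1+np.argmax(s[1:,4]); v,u=np.where(l==i)
q=np.array([ray(c,a,b,.055)[:2]*1000 for a,b in zip(u,v)],np.float32); print(cv2.minAreaRect(q),q.mean(0))
E
```

```text
cam in tool [-0.07323705  0.03031475  0.0005114 ]
look pt in tool [-0.01569503  0.3641331   0.00179548]
[[     0      0    640    400 255904]
 [   264    193     14     14     96]] [[319.51849912 199.49995702]
 [270.1875     199.61458333]]
((523.6516723632812, 160.00762939453125), (19.03667449951172, 43.394073486328125), 46.12067794799805) [523.2638  159.48894]
```

```bash
python3 - <<'E'
from h import *
from rig import status
print(goal(status.get_obs(),[.535,.148,.37],-44))
E
```

```text
(array([ 0.4197,  0.0343, -0.2365]), np.float64(18.57))
```

Emit:
play_rows --pt "0 0.035 0.003 -0.02 2" --pt "0 0.07 0.006 -0.04 4" --pt "0 0.105 0.009 -0.06 6" --pt "0 0.14 0.012 -0.08 8" --pt "0 0.175 0.015 -0.1 9" --grip_force 40

```text
t: 0.57
position: [0.3732, 0.3748, 0.3888]
ee_rot: [-1.572, 0.0, -0.602]
ft_force: [0.1, 0.5, 0.4]
width: 0.0852
```

```bash
python3 - <<'E'
from h import *
from rig import status
print(goal(status.get_obs(),[.535,.148,.37],-44))
E
```

```text
(array([ 0.2618,  0.0188, -0.0952]), np.float64(9.5))
```

Emit:
play_rows --pt "0 0.037 0.004 -0.014 2" --pt "0 0.075 0.008 -0.028 4" --pt "0 0.112 0.012 -0.042 6" --pt "0 0.15 0.016 -0.056 8" --pt "0 0.187 0.019 -0.07 9.5"

```text
t: 0.98
position: [0.4883, 0.2092, 0.3694]
ee_rot: [-1.572, 0.0, -0.77]
ft_force: [1.2, -0.1, -0.4]
width: 0.0855
```

```bash
python3 - <<'E'
from h import *
from rig import status
print(goal(status.get_obs(),[.535,.148,.37],-44))
E
```

```text
(array([ 0.0762, -0.0006, -0.0114]), np.float64(-0.12))
```

Emit:
play_rows --pt "0 0.03 0 -0.005 0" --pt "0 0.055 0 -0.009 0" --pt "0 0.076 0 -0.011 0" --pt "0 0.076 0 -0.011 0" --pt "0 0.076 0 -0.011 0"

```text
t: 1.4
position: [0.5355, 0.1476, 0.3689]
ee_rot: [-1.573, 0.001, -0.772]
ft_force: [0.0, 0.9, 0.6]
width: 0.0853
```

```bash
python3 - <<'E'
from h import *
from rig import status,cams
c=cams.capture("wrist"); np.savez("w1.npz",**c); cv2.imwrite("pics/w1.png",c["frame"][:,:,::-1])
o=status.get_obs(); print(o["position"],o["ee_rot"])
E
```

```text
[0.53502394 0.14837374 0.36907724] [-1.57265550e+00  9.07382113e-04 -7.70710839e-01]
```

View pics/w1.png

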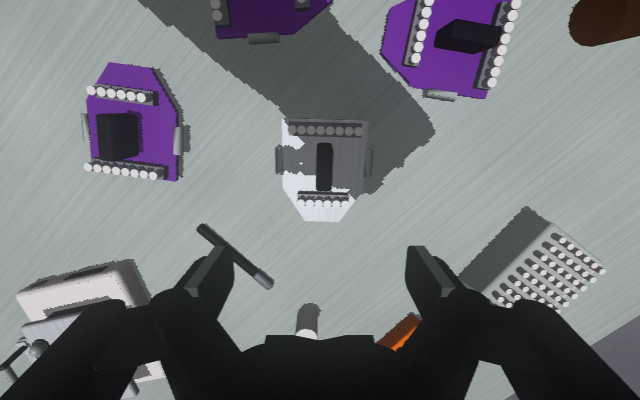

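The wrist view shows the silver carrier at (324,170), half in the arm's shadow. Its nose points down the image (tool +x) and the handle is at (324,167).

```bash
python3 - <<'E'
from h import *
c=load("w1.npz"); fr=c["frame"]; a=fr[105:235,260:390]
cv2.imwrite("pics/w1c.png",cv2.resize(a[:,:,::-1],None,fx=4.5,fy=4.5,interpolation=cv2.INTER_CUBIC))
P=pts(c); g=fr.max(2)
m=(g<50); m[:138]=0;m[195:]=0;m[:,305:346]&=True;m[:,:305]=0;m[:,346:]=0
n,l,s,ce=cv2.connectedComponentsWithStats(m.astype(np.uint8)); i=1+np.argmax(s[1:,4]); print(s[i],ce[i])
q=P[l==i]; print(np.percentile(q[:,2],[5,50,95]))
t=(l==i)&(P[...,2]>.053); v,u=np.where(t); print(u.min(),u.max(),v.min(),v.max())
q=np.array([ray(c,x,y,.059)[:2]*1000 for x,y in zip(u,v)],np.float32); print(cv2.minAreaRect(q),q.mean(0))
# plate
mp=(P[...,2]>.012)&(P[...,2]<.022); mp[:115]=0;mp[225:]=0;mp[:,:270]=0;mp[:,:380]&=True;mp[:,380:]=0
v,u=np.where(mp); print(u.min(),u.max(),v.min(),v.max()); print("plate z",np.median(P[mp][:,2]))
qq=P[mp][:,:2]*1000; print(cv2.minAreaRect(qq.astype(np.float32)))
E
```

```text
[317 143  16  48 702] [323.97150997 166.06410256]
[0.04521916 0.05927617 0.06066181]
317 332 146 190
((526.8125, 163.41351318359375), (14.378704071044922, 43.316307067871094), 45.66423416137695) [526.04926 163.55113]
275 373 118 221
plate z 0.017598733660961357
((536.037841796875, 154.0543670654297), (107.93083190917969, 116.26005554199219), 44.219947814941406)
```

View pics/w1c.png

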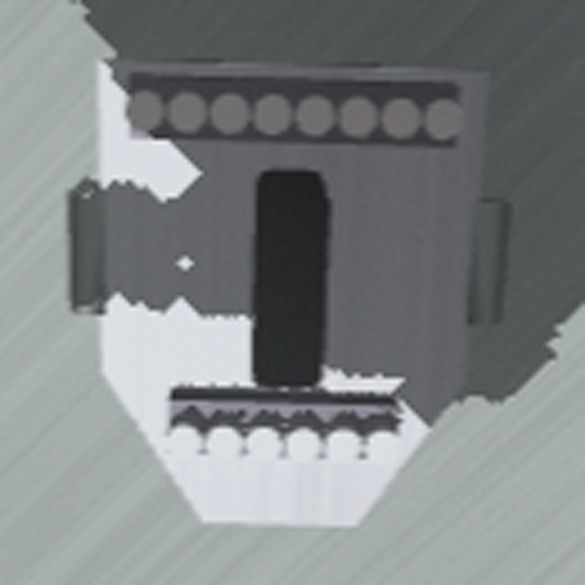

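```bash
python3 - <<'E'
from h import *
from rig import status
print(goal(status.get_obs(),[.5266,.1634,.198],-45.6))
E
```

```text
(array([-0.0164,  0.1711,  0.0052]), np.float64(1.44))
```

Emit:
play_rows --pt "0 -0.005 0.025 0.002 0.5" --pt "0 -0.01 0.055 0.004 1" --pt "0 -0.016 0.08 0.005 1.4" --pt "0 -0.016 0.1 0.005 1.4" --pt "0 -0.016 0.1 0.005 1.4"

```text
t: 1.87
position: [0.5243, 0.1643, 0.2646]
ee_rot: [-1.578, 0.005, -0.793]
ft_force: [-0.7, -0.1, -0.6]
width: 0.0856
```

```bash
python3 - <<'E'
from h import *
from rig import status,cams
c=cams.capture("wrist"); np.savez("w2.npz",**c); cv2.imwrite("pics/w2.png",c["frame"][:,:,::-1])
o=status.get_obs(); print(goal(o,[.5266,.1634,.198],-45.6),o["ee_rot"])
E
```

```text
(array([0.0017, 0.0692, 0.0009]), np.float64(0.14)) [-1.57569262  0.00356424 -0.79337587]
```

View pics/w2.png

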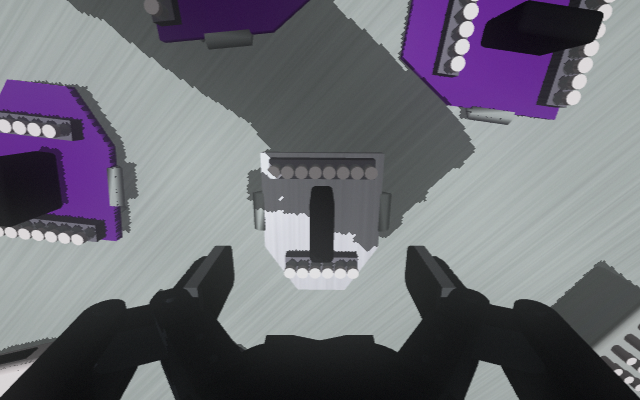

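Now the carrier is at (320,220), square in the picture and centred between the jaws.

```bash
cat > meas.py <<'E'
from h import *
c=load("w2.npz"); fr=c["frame"]; P=pts(c); g=fr.max(2)
m=(g<50); m[:180]=0;m[270:]=0;m[:,:300]=0;m[:,345:]=0
n,l,s,ce=cv2.connectedComponentsWithStats(m.astype(np.uint8)); i=1+np.argmax(s[1:,4]); print(s[i],ce[i])
t=(l==i)&(P[...,2]>.056)&(P[...,2]<.063); v,u=np.where(t); print(u.min(),u.max(),v.min(),v.max(),np.median(P[t][:,2]))
q=np.array([ray(c,x,y,.059)[:2]*1000 for x,y in zip(u,v)],np.float32); print(cv2.minAreaRect(q),q.mean(0))
mp=(P[...,2]>.012)&(P[...,2]<.022); mp[:145]=0;mp[295:]=0;mp[:,:250]=0;mp[:,395:]=0
print("plate z",np.median(P[mp][:,2]),cv2.minAreaRect((P[mp][:,:2]*1000).astype(np.float32)))
E
python3 meas.py
```

```text
[ 310  186   24   75 1524] [321.61220472 219.65354331]
310 333 199 260 0.059310518868370424
((525.9979248046875, 163.65162658691406), (14.844164848327637, 42.62845230102539), 44.07032012939453) [524.05023 165.83218]
plate z 0.01758070753775318 ((536.0147094726562, 153.73500061035156), (108.19154357910156, 116.86792755126953), 44.2142333984375)
```

Emit:
play_rows --pt "0 0.001 0.025 0.001 0.3" --pt "0 0.001 0.045 0.001 0.3" --pt "0 0.001 0.062 0.001 0.3" --pt "0 0.001 0.069 0.001 0.3" --pt "0 0.001 0.069 0.001 0.3"

```text
t: 2.33
position: [0.5259, 0.1643, 0.1981]
ee_rot: [-1.576, 0.004, -0.798]
ft_force: [-0.2, -0.0, -0.1]
width: 0.0856
```

```bash
python3 - <<'E'
from h import *
from rig import status,cams
o=status.get_obs(); print(goal(o,[.5264,.1635,.198],-45.8),o["ee_rot"],o["position"],o["ft_force"])
E
```

```text
(array([ 0.0009,  0.0001, -0.0002]), np.float64(0.07)) [-1.57642238  0.00420187 -0.79811172] [0.52589212 0.16427988 0.19814937] [-0.238006   -0.02589964 -0.10089128]
```

Emit:
play_rows --pt "0.5 0 0 0 0" --pt "1 0 0 0 0" --pt "1 0 0 0 0" --pt "1 0 0 0 0" --pt "1 0 0 0 0" --grip_force 50

```text
t: 2.75
position: [0.5262, 0.1643, 0.1989]
ee_rot: [-1.576, 0.003, -0.798]
ft_force: [-0.8, -0.6, 0.6]
width: 0.0256
```

Emit:
play_rows --pt "1 0 0 0 0" --pt "1 0 0 0 0" --pt "1 0 0 0 0" --pt "1 0 0 0 0" --pt "1 0 0 0 0"

```text
t: 3.17
position: [0.5262, 0.1643, 0.1991]
ee_rot: [-1.576, 0.003, -0.798]
ft_force: [-1.4, -1.1, 2.4]
width: 0.0153
```

Emit:
play_rows --pt "1 0 -0.01 0 0" --pt "1 0 -0.03 0 0" --pt "1 0 -0.06 0 0" --pt "1 0 -0.09 0 0" --pt "1 0 -0.12 0 0"

```text
t: 3.58
position: [0.5264, 0.1644, 0.3203]
ee_rot: [-1.576, 0.004, -0.798]
ft_force: [0.5, 0.2, -3.1]
width: 0.0151
```

```bash
python3 - <<'E'
from h import *
from rig import status,cams
o=status.get_obs(); print(o["position"],o["ee_rot"],o["ft_force"],o["moment"])
c=cams.capture("wrist"); np.savez("w3.npz",**c); cv2.imwrite("pics/w3.png",c["frame"][:,:,::-1])
E
```

```text
[0.52642572 0.16438098 0.32033016] [-1.57636193  0.00420215 -0.79810607] [ 0.5270493   0.15371515 -3.06349082] [ 0.0378709  -0.06790736  0.05183553]
```

View pics/w3.png

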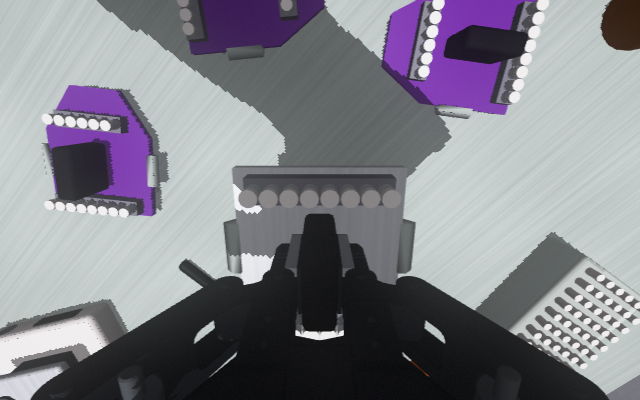

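```bash
cat > hold.py <<'E'
from h import *
from rig import status,cams
import sys
def held(c,o,vmax=240):
    P=pts(c); R=Ro.from_euler("xyz",o["ee_rot"]).as_matrix(); T=(P-o["position"])@R
    m=(T[...,1]>.174)&(T[...,1]<.188)&(abs(T[...,0])<.09)&(abs(T[...,2])<.07)&(c["range_z"]>0); m[vmax:]=0
    q=T[m]; print("n",m.sum(),"depth med",np.median(q[:,1]))
    # rear edge : min x per z-bin in plate, ; sides
    zb=np.arange(-.035,.0351,.005); e=[]
    for a in zb:
        k=abs(q[:,2]-a)<.0025
        if k.sum()>3: e.append((a,np.percentile(q[k,0],2)))
    e=np.array(e); pf=np.polyfit(e[:,0],e[:,1],1); print("rear edge x at z0",pf[1],"tilt deg (dx/dz)",np.degrees(np.arctan(pf[0])))
    k=(q[:,0]>-.014)&(q[:,0]<.0); print("ridge z range",q[k,2].min() if k.any() else None,q[k,2].max() if k.any() else None)
    k=(q[:,0]<-.018); print("plate z range",np.percentile(q[k,2],[.5,99.5]))
if __name__=="__main__":
    c=load("w3.npz"); o=status.get_obs(); held(c,o)
    o=status.get_obs(); print(o["ft_force"]); print(goal(o,[.573,-.263,.42],-30.6))
E
python3 hold.py
```

```text
n 5000 depth med 0.18595780167778994
rear edge x at z0 -0.044539350798563596 tilt deg (dx/dz) 0.33422067444137554
ridge z range -0.05401682071055581 0.050295857075191144
plate z range [-0.04694556  0.04333082]
[2.53251045 1.30447127 3.81854634]
(array([ 0.3377, -0.0925, -0.2661]), np.float64(-15.13))
```

Emit:
play_rows --pt "1 0.018 -0.01 -0.014 -1" --pt "1 0.044 -0.02 -0.035 -2.5" --pt "1 0.07 -0.03 -0.056 -4" --pt "1 0.096 -0.04 -0.077 -5.5" --pt "1 0.12 -0.05 -0.096 -7"

```text
t: 4.05
position: [0.5426, 0.01, 0.3779]
ee_rot: [-1.57, -0.001, -0.674]
ft_force: [0.7, 0.8, -4.2]
width: 0.015
```

```bash
python3 - <<'E'
from h import *
from rig import status
o=status.get_obs(); print(goal(o,[.573,-.263,.42],-30.6),o["joint_pos"])
E
```

```text
(array([ 0.1943, -0.0419, -0.1942]), np.float64(-8.04)) [-2.22645745e-01 -7.60204873e-02 -1.32929206e-01  1.51254755e+00
 -8.45048295e-05  4.51800941e-01]
```

Emit:
play_rows --pt "1 0.026 -0.008 -0.026 -1.5" --pt "1 0.052 -0.016 -0.052 -3" --pt "1 0.078 -0.022 -0.078 -4.5" --pt "1 0.104 -0.028 -0.104 -6" --pt "1 0.13 -0.034 -0.13 -7"

```text
t: 4.47
position: [0.5626, -0.1744, 0.4123]
ee_rot: [-1.57, -0.001, -0.551]
ft_force: [0.8, 0.3, -2.8]
width: 0.0152
```

```bash
python3 - <<'E'
from h import *
from rig import status
o=status.get_obs(); print(goal(o,[.573,-.263,.42],-30.6))
E
```

```text
(array([ 0.0553, -0.0076, -0.07  ]), np.float64(-0.96))
```

Emit:
play_rows --pt "1 0.025 -0.004 -0.03 -0.5" --pt "1 0.045 -0.007 -0.055 -0.9" --pt "1 0.055 -0.0076 -0.07 -0.9" --pt "1 0.055 -0.0076 -0.07 -0.9" --pt "1 0.055 -0.0076 -0.07 -0.9"

```text
t: 4.88
position: [0.5725, -0.2638, 0.4193]
ee_rot: [-1.57, 0.0, -0.537]
ft_force: [0.1, 0.6, -3.7]
width: 0.0151
```

```bash
python3 - <<'E'
from h import *
from rig import status,cams
import json
o=status.get_obs(); print(o["position"],o["ee_rot"],o["ft_force"],abs(o["qd"]).max())
c=cams.capture("wrist"); np.savez("w4.npz",**c,pos=o["position"],rot=o["ee_rot"]); cv2.imwrite("pics/w4.png",c["frame"][:,:,::-1])
E
```

```text
[ 0.57249556 -0.2638085   0.41934507] [-1.57008829e+00  4.76160448e-04 -5.37009552e-01] [ 0.11036634  0.64637652 -3.69741904] 0.035921085204819084
```

View pics/w4.png

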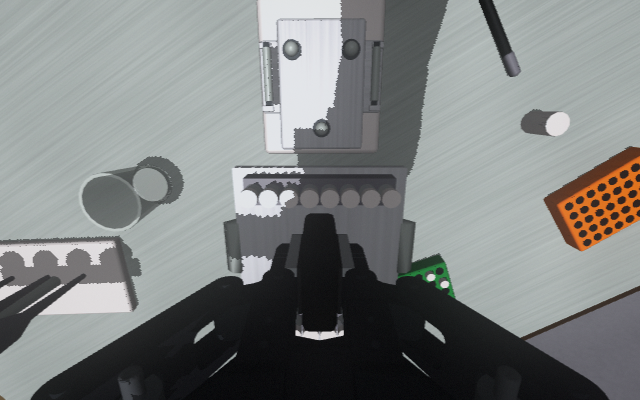

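The mount is above the held carrier. The ball pair are at (291,48) and (350,48). The lone ball is at (321,128), nearer the nose side (tool +x), so the nose direction agrees.

```bash
cat > balls.py <<'E'
from h import *
def balls(c,pos,rot,seeds,zc=None,rpx=None):
    P=pts(c); f,cx,cy=K(c); R=Ro.from_euler("xyz",rot).as_matrix()
    # deck height
    S=np.array(seeds); u0,u1=int(S[:,0].min()),int(S[:,0].max()); v0,v1=int(S[:,1].min()),int(S[:,1].max())
    deck=np.median(P[v0:v1,u0:u1,2]); print("deck z",deck)
    B=[]
    for u,v in seeds:
        # depth points clearly above the deck -> least-squares sphere of r=7mm
        w=14; sub=P[v-w:v+w+1,u-w:u+w+1].reshape(-1,3); q=sub[(sub[:,2]>deck+.0065)&(sub[:,2]<deck+.016)]
        from scipy.optimize import least_squares
        g=lambda p:np.linalg.norm(q-p,axis=1)-.007
        s=least_squares(g,[*q[:,:2].mean(0),deck+.006],loss="soft_l1",f_scale=.0005); B.append(s.x); print(len(q),np.round(s.x*1000,1),"rms",round(np.sqrt(np.mean(s.fun**2))*1000,2),"tool",np.round((R.T@(s.x-pos))*1000,1))
    B=np.array(B); return B,deck
def mountpose(B):
    M=np.array([[52,0],[-26,30],[-26,-30]])/1000
    m=M.mean(0); b=B[:,:2].mean(0); X=M-m; Y=B[:,:2]-b
    a=np.arctan2((X[:,0]*Y[:,1]-X[:,1]*Y[:,0]).sum(),(X*Y).sum())
    Rr=np.array([[np.cos(a),-np.sin(a)],[np.sin(a),np.cos(a)]]); t=b-Rr@m
    print("mount xy",t,"yaw",np.degrees(a),"resid mm",np.round((B[:,:2]-(M@Rr.T+t))*1000,2).tolist(),"zc",B[:,2]); return t,np.degrees(a)
E
python3 - <<'E'
from balls import *
from hold import held
c=load("w4.npz"); pos,rot=c["pos"],c["rot"]
# order lone,+y,-y
B,d=balls(c,pos,rot,[(321,128),(350,48),(291,48)])
t,a=mountpose(B)
held(c,dict(position=pos,ee_rot=rot))
a=c["frame"][:250,220:420]; cv2.imwrite("pics/w4c.png",cv2.resize(a[:240,:,::-1],None,fx=2.5,fy=2.5,interpolation=cv2.INTER_CUBIC))
E
```

```text
deck z 0.060373327273266726
128 [ 529.3 -234.1   66.3] rms 0.52 tool [-52.2 353.1   3.2]
165 [ 477.4 -168.5   66.4] rms 0.49 tool [-130.3  353.    33. ]
166 [ 446.9 -220.2   66.3] rms 0.55 tool [-130.   353.1  -27. ]
mount xy [ 0.4845295  -0.20759045] yaw -30.60117911693925 resid mm [[-0.02, -0.04], [-0.04, 0.04], [0.06, -0.0]] zc [0.06628273 0.06641928 0.06625058]
n 7520 depth med 0.18139690714632667
rear edge x at z0 -0.04305788080495797 tilt deg (dx/dz) 0.008533557333943087
ridge z range -0.053213924562369445 0.05531322333487199
plate z range [-0.04482732  0.04666199]
```

View pics/w4c.png

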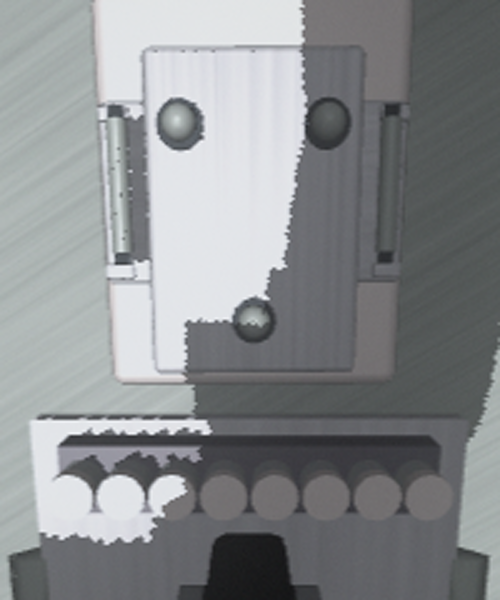

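```bash
python3 - <<'E'
from h import *
c=load("w4.npz"); pos,rot=c["pos"],c["rot"]; R=Ro.from_euler("xyz",rot).as_matrix()
P=pts(c); T=(P-pos)@R
for u in (314,319,325):
    print(u,[(v,int(c["frame"][v,u].max()),*np.round(T[v,u]*1000,1)) for v in range(206,226,2)])
print("rear/tube profile")
for u in (270,330,370):
    print(u,[(v,*np.round(T[v,u,:2]*1000,1)) for v in range(160,214,3)])
w=load("w2.npz"); P=pts(w); x=np.array([np.cos(np.radians(-45.8)),np.sin(np.radians(-45.8))])
print("w2 profile s along x rel (526.0,163.65)")
for u in (321,300,345):
    print(u,[(v,round(float((P[v,u,:2]-[.526,.16365])@x)*1000,1),round(P[v,u,2]*1000,1)) for v in (list(range(148,205,3))+list(range(250,294,4)))])
E
```

```text
314 [(206, 112, np.float64(-29.6), np.float64(159.1), np.float64(-1.7)), (208, 103, np.float64(-21.0), np.float64(181.1), np.float64(-2.1)), (210, 104, np.float64(-19.6), np.float64(181.6), np.float64(-2.1)), (212, 105, np.float64(-18.4), np.float64(181.7), np.float64(-2.1)), (214, 34, np.float64(-18.7), np.float64(177.7), np.float64(-2.0)), (216, 32, np.float64(-18.9), np.float64(174.3), np.float64(-2.0)), (218, 33, np.float64(-18.8), np.float64(171.5), np.float64(-1.9)), (220, 33, np.float64(-18.5), np.float64(169.5), np.float64(-1.9)), (222, 31, np.float64(-19.5), np.float64(164.4), np.float64(-1.8)), (224, 30, np.float64(-19.2), np.float64(162.5), np.float64(-1.8))]
319 [(206, 106, np.float64(-22.0), np.float64(181.5), np.float64(0.6)), (208, 107, np.float64(-20.7), np.float64(181.9), np.float64(0.6)), (210, 106, np.float64(-19.5), np.float64(181.9), np.float64(0.6)), (212, 106, np.float64(-18.5), np.float64(181.5), np.float64(0.6)), (214, 31, np.float64(-18.7), np.float64(177.7), np.float64(0.6)), (216, 30, np.float64(-19.0), np.float64(173.9), np.float64(0.6)), (218, 30, np.flo
[... 5564 characters left out ...]
64(40.9)), (172, -34.9, np.float64(41.0)), (175, -32.6, np.float64(39.9)), (178, -30.5, np.float64(39.6)), (181, -23.2, np.float64(18.1)), (184, -20.9, np.float64(18.1)), (187, -18.4, np.float64(17.6)), (190, -15.9, np.float64(17.1)), (193, -13.6, np.float64(17.6)), (196, -11.1, np.float64(17.4)), (199, -8.6, np.float64(17.0)), (202, -6.2, np.float64(17.3)), (250, 35.2, np.float64(16.7)), (254, 36.0, np.float64(22.1)), (258, 36.7, np.float64(27.5)), (262, 40.4, np.float64(27.2)), (266, 44.2, np.float64(26.7)), (270, 40.5, np.float64(39.0)), (274, 43.3, np.float64(40.0)), (278, 61.2, np.float64(16.9)), (282, 64.1, np.float64(18.4)), (286, 68.5, np.float64(17.5)), (290, 84.2, np.float64(0.2))]
```

Emit:
play_rows --pt "1 -0.004 0.02 0.002 -0.1" --pt "1 -0.008 0.045 0.002 -0.1" --pt "1 -0.012 0.07 0.002 -0.1" --pt "1 -0.014 0.09 0.002 -0.1" --pt "1 -0.014 0.09 0.002 -0.1"

```text
t: 5.35
position: [0.5604, -0.2514, 0.3247]
ee_rot: [-1.569, 0.008, -0.532]
ft_force: [-1.9, 0.1, -4.4]
width: 0.0151
```

Emit:
play_rows --pt "1 0 0 0 0" --pt "1 0 0 0 0" --pt "1 0 0 0 0" --pt "1 0 0 0 0" --pt "1 0 0 0 0"

```text
t: 5.77
position: [0.5608, -0.2516, 0.3261]
ee_rot: [-1.569, 0.006, -0.532]
ft_force: [0.3, 0.2, -4.9]
width: 0.0153
```

```bash
python3 - <<'E'
from balls import *
from hold import held
from rig import status,cams
o=status.get_obs(); print(o["position"],o["ee_rot"],o["ft_force"],abs(o["qd"]).max())
c=cams.capture("wrist"); np.savez("w5.npz",**c,pos=o["position"],rot=o["ee_rot"]); cv2.imwrite("pics/w5.png",c["frame"][:,:,::-1])
held(c,o)
pw=[(.5293,-.2341,.068),(.4774,-.1685,.068),(.4469,-.2202,.068)]
s=[tuple(int(round(x)) for x in proj(c,p)) for p in pw]; print(s)
B,d=balls(c,o["position"],o["ee_rot"],s); mountpose(B)
E
```

```text
[ 0.56078245 -0.25160205  0.32606026] [-1.56918907  0.00572369 -0.53229355] [ 0.29820919  0.21301086 -4.92434712] 0.007778661473940487
n 7532 depth med 0.18139809573661836
rear edge x at z0 -0.043074224147503705 tilt deg (dx/dz) 0.03971402971286609
ridge z range -0.05329240453534609 0.055145397396210175
plate z range [-0.04494323  0.04662967]
[(316, 159), (359, 50), (274, 50)]
deck z 0.06037092548110313
223 [ 529.3 -234.1   66.2] rms 0.48 tool [-34.5 260.   -1.3]
324 [ 477.3 -168.7   66.3] rms 0.51 tool [-112.5  260.5   28.6]
322 [ 446.9 -220.5   66.3] rms 0.56 tool [-112.4  260.4  -31.4]
mount xy [ 0.48449496 -0.20777291] yaw -30.437174098989935 resid mm [[-0.07, 0.0], [0.0, 0.03], [0.07, -0.03]] zc [0.06621984 0.06628045 0.06630452]
```

View pics/w5.png

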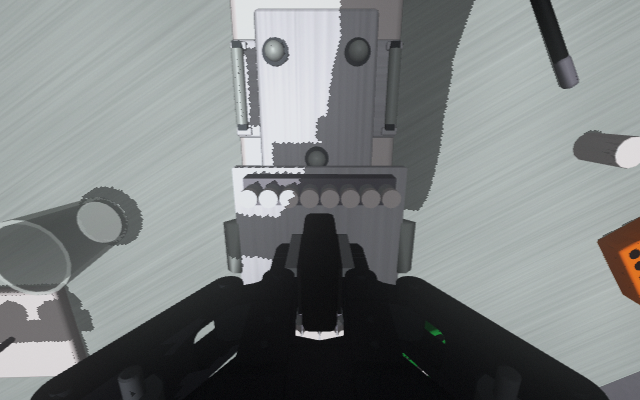

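```bash
cat > tgt.py <<'E'
from h import *
from rig import status
def tgt(up,M=(.48447,-.2079,.0983),yaw=-30.5,c=(.0028,.1604,.00095)):
    o=status.get_obs(); rot=o["ee_rot"].copy(); R0=Ro.from_euler("xyz",rot).as_matrix()
    sp=-(yaw-np.degrees(rot[2])); R=R0@Ro.from_euler("y",sp,degrees=True).as_matrix()
    p=np.array([M[0],M[1],M[2]+up])-R@np.array(c)
    print("t",round(o["t"],2),"shift mm",np.round(R0.T@(p-o["position"])*1000,2),"spin",round(sp,2),"F",np.round(o["ft_force"],1),"rot",np.round(rot,4))
    h=o["position"]+R0@np.array(c); print("handle now",np.round(h*1000,2),"above home",round((h[2]-M[2])*1000,2),"mom",np.round(o["moment"],2))
if __name__=="__main__":
    import sys; tgt(float(sys.argv[1]))
E
python3 tgt.py .03; python3 - <<'E'
from h import *
c=load("w5.npz"); pos,rot=c["pos"],c["rot"]; R=Ro.from_euler("xyz",rot).as_matrix(); P=pts(c); T=(P-pos)@R
m=(T[...,1]>.178)&(T[...,1]<.185)&(abs(T[...,0])<.047)&(abs(T[...,2])<.044); m[215:]|=False; m[275:]=0
q=T[m]; A=np.c_[q[:,0],q[:,2],np.ones(len(q))]; s=np.linalg.lstsq(A,q[:,1],rcond=None)[0]; print(s,len(q))
q=P[m]; A=np.c_[q[:,0],q[:,1],np.ones(len(q))]; print("world",np.linalg.lstsq(A,q[:,2],rcond=None)[0])
# deck plane for reference
m=(abs(P[...,2]-.0604)<.004); m[150:]=0; m[:,:255]=0;m[:,375:]=0
q=P[m]; A=np.c_[q[:,0],q[:,1],np.ones(len(q))]; print("deck",np.linalg.lstsq(A,q[:,2],rcond=None)[0],len(q))
E
```

```text
t 5.82 shift mm [-89.42  37.6   -2.32] spin -0.0 F [ 0.3 -0.  -3.6] rot [-1.5691  0.0062 -0.5324]
handle now [ 562.86 -251.46  165.35] above home 67.05 mom [0.03 0.02 0.  ]
[-0.00139609  0.00019009  0.18142593] 8205
world [-0.00300036  0.00341077  0.14717349]
deck [-4.10682686e-05  2.97357539e-03  6.09764376e-02] 15735
```

Emit:
play_rows --pt "1 -0.015 0 -0.001 0" --pt "1 -0.038 0 -0.001 0" --pt "1 -0.062 0 -0.002 0" --pt "1 -0.08 0 -0.002 0" --pt "1 -0.089 0 -0.002 0"

```text
t: 6.23
position: [0.4817, -0.2073, 0.3268]
ee_rot: [-1.569, 0.006, -0.532]
ft_force: [0.2, -0.3, -3.4]
width: 0.0153
```

Emit:
play_rows --pt "1 0 0.01 0 0" --pt "1 0 0.02 0 0" --pt "1 0 0.03 0 0" --pt "1 0 0.03 0 0" --pt "1 0 0.03 0 0"

```text
t: 6.65
position: [0.4815, -0.2072, 0.2954]
ee_rot: [-1.569, 0.009, -0.532]
ft_force: [-0.4, -0.5, -3.9]
width: 0.0155
```

```bash
python3 tgt.py .02; python3 - <<'E'
from h import *
from rig import cams
for n in ("scene","wrist"):
    c=cams.capture(n); np.savez(n+"6.npz",**c); 
    if n=="scene": cv2.imwrite("pics/s6.png",cv2.resize(c["frame"][110:240,230:370,::-1],None,fx=4,fy=4,interpolation=cv2.INTER_CUBIC))
    else: cv2.imwrite("pics/w6.png",c["frame"][:,:,::-1])
E
```

```text
t 6.65 shift mm [ 1.59 16.68 -0.4 ] spin -0.01 F [-0.4 -0.5 -3.9] rot [-1.5689  0.0086 -0.5325]
handle now [ 483.41 -206.85  135.  ] above home 36.7 mom [ 0.01 -0.01  0.02]
```

View pics/s6.png

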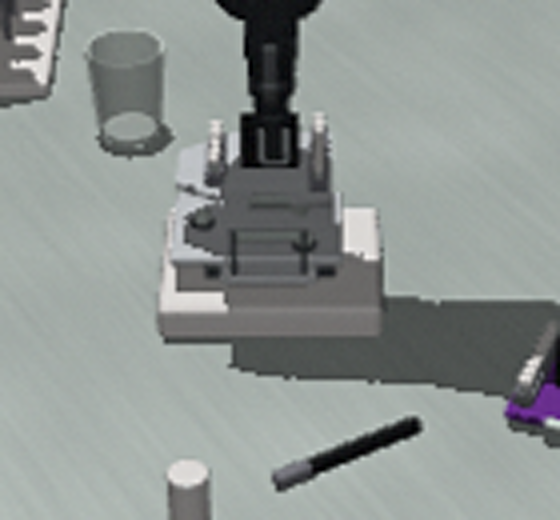

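View pics/w6.png

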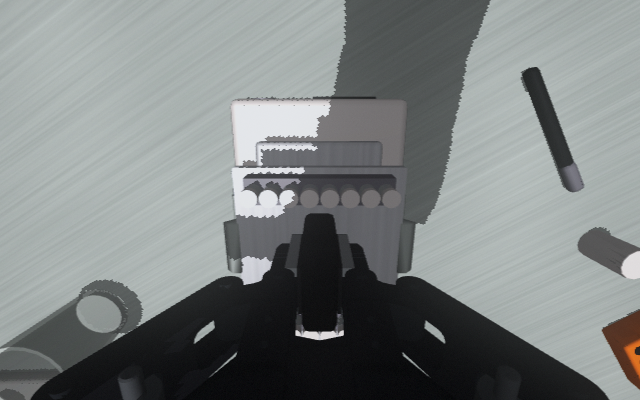

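Emit:
play_rows --pt "1 0.0016 0.006 -0.0004 0" --pt "1 0.0016 0.012 -0.0004 0" --pt "1 0.0016 0.018 -0.0004 0" --pt "1 0.0016 0.021 -0.0004 0" --pt "1 0.0016 0.021 -0.0004 0"

```text
t: 7.17
position: [0.4828, -0.2083, 0.2753]
ee_rot: [-1.569, 0.007, -0.532]
ft_force: [-2.0, 1.9, 0.7]
width: 0.0151
```

```bash
python3 tgt.py .008
```

```text
t 7.17 shift mm [-0.39  8.62 -0.03] spin -0.0 F [-2.   1.9  0.7] rot [-1.569   0.0071 -0.5323]
handle now [ 484.87 -208.12  114.91] above home 16.61 mom [0.46 0.22 0.01]
```

Emit:
play_rows --pt "1 0 0 0 0" --pt "1 0 0 0 0" --pt "1 0 0 0 0" --pt "1 0 0 0 0" --pt "1 0 0 0 0"

```text
t: 7.58
position: [0.4828, -0.2083, 0.2755]
ee_rot: [-1.569, 0.007, -0.532]
ft_force: [0.2, 0.9, -1.5]
width: 0.0152
```

```bash
python3 tgt.py .008; python3 - <<'E'
from h import *
from rig import cams,status
o=status.get_obs()
c=cams.capture("scene"); np.savez("scene7.npz",**c); cv2.imwrite("pics/s7.png",cv2.resize(c["frame"][130:215,250:350,::-1],None,fx=6,fy=6,interpolation=cv2.INTER_CUBIC))
c=cams.capture("wrist"); from hold import held; held(c,o); cv2.imwrite("pics/w7.png",c["frame"][:,:,::-1])
E
```

```text
t 7.58 shift mm [-0.39  8.75 -0.09] spin 0.0 F [ 0.2  0.9 -1.5] rot [-1.569   0.007  -0.5322]
handle now [ 484.9  -208.06  115.05] above home 16.75 mom [0.31 0.14 0.02]
n 7852 depth med 0.18140084352275426
rear edge x at z0 -0.04307860058675294 tilt deg (dx/dz) 0.03340371919095851
ridge z range -0.05400827205625542 0.055363716133836206
plate z range [-0.05257441  0.05410341]
```

View pics/s7.png

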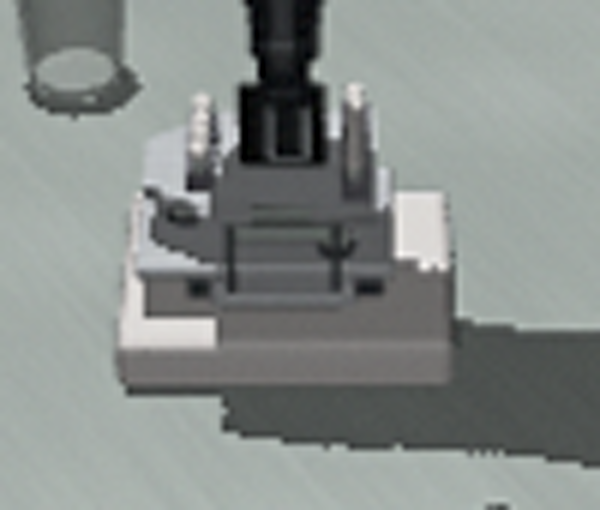

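View pics/w7.png

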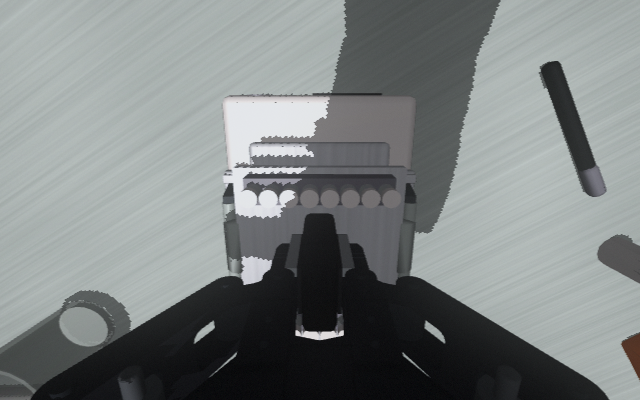

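Emit:
play_rows --pt "1 -0.0002 0.0005 0 0" --pt "1 -0.0004 0.001 0 0" --pt "1 -0.0004 0.0015 0 0" --pt "1 -0.0004 0.0015 0 0" --pt "1 -0.0004 0.0015 0 0"

```text
t: 8.1
position: [0.4826, -0.2083, 0.2748]
ee_rot: [-1.569, 0.006, -0.532]
ft_force: [-2.5, 1.8, 6.3]
width: 0.0153
```

```bash
python3 tgt.py .008
```

```text
t 8.1 shift mm [-0.43  8.09  0.09] spin 0.0 F [-2.5  1.8  6.3] rot [-1.5694  0.0058 -0.5323]
handle now [ 484.83 -208.23  114.39] above home 16.09 mom [ 0.32  0.48 -0.02]
```

```bash
sed -i 's/\.0983/.1043/' tgt.py; python3 tgt.py .006
```

```text
t 8.1 shift mm [-0.45  4.09  0.09] spin 0.0 F [-2.5  1.8  6.3] rot [-1.5694  0.0058 -0.5323]
handle now [ 484.83 -208.23  114.39] above home 10.09 mom [ 0.32  0.48 -0.02]
```

Emit:
play_rows --pt "1 -0.0002 0.001 0 0" --pt "1 -0.0004 0.002 0 0" --pt "1 -0.0004 0.003 0 0" --pt "1 -0.0004 0.003 0 0" --pt "1 -0.0004 0.003 0 0"

```text
t: 8.52
position: [0.4824, -0.2082, 0.273]
ee_rot: [-1.57, 0.004, -0.532]
ft_force: [-3.2, 2.2, 7.8]
width: 0.0152
```

```bash
python3 tgt.py .006
```

```text
t 8.52 shift mm [-0.48  2.26  0.24] spin -0.0 F [-3.2  2.2  7.8] rot [-1.5698  0.0044 -0.5323]
handle now [ 484.77 -208.36  112.56] above home 8.26 mom [0.5  0.65 0.01]
```

Emit:
play_rows --pt "1 -0.0004 0.001 0 0" --pt "1 -0.0008 0.002 0 0" --pt "1 -0.0008 0.003 0 0" --pt "1 -0.0008 0.003 0 0" --pt "1 -0.0008 0.003 0 0"

```text
t: 8.93
position: [0.482, -0.2081, 0.2715]
ee_rot: [-1.57, 0.002, -0.532]
ft_force: [-3.3, 2.5, 9.1]
width: 0.0154
```

```bash
python3 tgt.py .004
```

```text
t 8.93 shift mm [-0.4   2.78  0.45] spin -0.0 F [-3.3  2.5  9.1] rot [-1.5704  0.0024 -0.5324]
handle now [ 484.59 -208.5   111.08] above home 6.78 mom [0.42 0.62 0.  ]
```

Emit:
play_rows --pt "1 -0.0003 0.001 0.0002 0" --pt "1 -0.0005 0.002 0.0004 0" --pt "1 -0.0005 0.003 0.0004 0" --pt "1 -0.0005 0.003 0.0004 0" --pt "1 -0.0005 0.003 0.0004 0"

```text
t: 9.35
position: [0.4819, -0.2077, 0.2684]
ee_rot: [-1.571, 0.002, -0.532]
ft_force: [1.9, -1.0, -2.7]
width: 0.0152
```

```bash
python3 tgt.py .003
```

```text
t 9.35 shift mm [-0.16  0.68  0.13] spin -0.01 F [ 1.9 -1.  -2.7] rot [-1.5706  0.0018 -0.5325]
handle now [ 484.55 -208.09  107.98] above home 3.68 mom [-0.09 -0.32  0.03]
```

Emit:
play_rows --pt "1 -0.0001 0.0004 0.0001 0" --pt "1 -0.0002 0.0008 0.0001 0" --pt "1 -0.0002 0.0012 0.0001 0" --pt "1 -0.0002 0.0015 0.0001 0" --pt "1 -0.0002 0.0015 0.0001 0"

```text
t: 9.77
position: [0.4818, -0.2076, 0.2662]
ee_rot: [-1.57, 0.002, -0.533]
ft_force: [5.0, -2.5, -11.1]
width: 0.0155
```

```bash
python3 tgt.py .001
```

```text
t 9.77 shift mm [-0.01  0.5   0.04] spin -0.01 F [  5.   -2.5 -11.1] rot [-1.5704  0.0019 -0.5326]
handle now [ 484.46 -207.94  105.8 ] above home 1.5 mom [-0.56 -1.12  0.02]
```

Emit:
play_rows --pt "1 0.0002 0.0003 0 0" --pt "1 0.0003 0.0006 0 0" --pt "1 0.0003 0.0009 0 0" --pt "1 0.0003 0.001 0 0" --pt "1 0.0003 0.001 0 0"

```text
t: 10.18
position: [0.4819, -0.2076, 0.2646]
ee_rot: [-1.57, 0.003, -0.533]
ft_force: [4.7, -2.2, -13.0]
width: 0.0154
```

```bash
python3 tgt.py .0
```

```text
t 10.18 shift mm [-0.07 -0.06  0.01] spin -0.01 F [  4.7  -2.2 -13. ] rot [-1.5702  0.0026 -0.5326]
handle now [ 484.52 -207.94  104.24] above home -0.06 mom [-0.47 -1.04 -0.01]
```

Emit:
play_rows --pt "1 0.0002 0.0003 0 0" --pt "1 0.0003 0.0005 0 0" --pt "1 0.0003 0.0006 0 0" --pt "1 0.0003 0.0006 0 0" --pt "1 0.0003 0.0006 0 0"

```text
t: 10.6
position: [0.4821, -0.2077, 0.2644]
ee_rot: [-1.57, 0.003, -0.532]
ft_force: [-0.5, 0.9, -3.3]
width: 0.0151
```

```bash
python3 tgt.py .0
```

```text
t 10.6 shift mm [-0.22 -0.35 -0.05] spin -0.01 F [-0.5  0.9 -3.3] rot [-1.5702  0.0028 -0.5325]
handle now [ 484.68 -207.96  103.95] above home -0.35 mom [0.22 0.1  0.06]
```

Emit:
play_rows --pt "1 0 0 0 0" --pt "1 0 0 0 0" --pt "1 0 0 0 0" --pt "0.75 0 0 0 0" --pt "0.6 0 0 0 0" --grip_force 20

```text
t: 11.02
position: [0.4823, -0.2078, 0.2649]
ee_rot: [-1.571, 0.002, -0.532]
ft_force: [-0.6, 0.4, -0.0]
width: 0.0325
```

Emit:
play_rows --pt "0.6 0 0 0 0" --pt "0.6 0 0 0 0" --pt "0.6 0 0 0 0" --pt "0.6 0 0 0 0" --pt "0.6 0 0 0 0"

```text
t: 11.43
position: [0.4823, -0.2079, 0.265]
ee_rot: [-1.571, 0.002, -0.533]
ft_force: [-0.6, 0.3, 0.3]
width: 0.034
```

```bash
python3 tgt.py .0; python3 - <<'E'
from h import *
from hold import held
from rig import cams,status
o=status.get_obs()
c=cams.capture("wrist"); np.savez("w8.npz",**c,pos=o["position"],rot=o["ee_rot"]); held(c,o); cv2.imwrite("pics/w8.png",c["frame"][:,:,::-1])
c=cams.capture("scene"); cv2.imwrite("pics/s8.png",cv2.resize(c["frame"][130:215,250:350,::-1],None,fx=6,fy=6,interpolation=cv2.INTER_CUBIC))
E
```

```text
t 11.43 shift mm [-0.62  0.29  0.12] spin -0.01 F [-0.6  0.3  0.3] rot [-1.5706  0.0018 -0.5326]
handle now [ 484.94 -208.32  104.59] above home 0.29 mom [ 0.04 -0.03 -0.01]
n 8907 depth med 0.1819364971786744
rear edge x at z0 -0.04350290454987375 tilt deg (dx/dz) 0.003394899280381292
ridge z range -0.058203422227759566 0.06003820439692439
plate z range [-0.05677758  0.05883897]
```

View pics/w8.png

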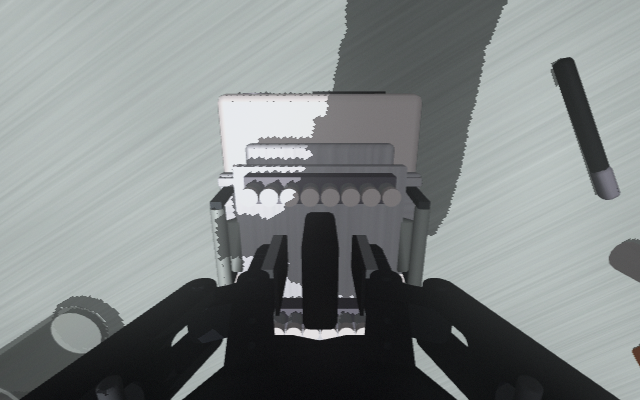

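View pics/s8.png

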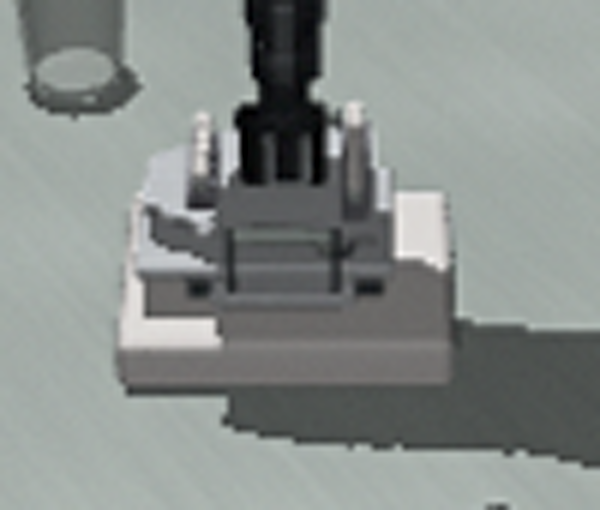

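The jaws are clear of the handle, and the rollers sit over both ridges at (222,235) and (420,235). Next is a straight retreat upwards and a check of the seating.

Emit:
play_rows --pt "0.6 0 -0.01 0 0" --pt "0.6 0 -0.03 0 0" --pt "0.6 0 -0.06 0 0" --pt "0.6 0 -0.09 0 0" --pt "0.6 0 -0.12 0 0"

```text
t: 11.95
position: [0.4822, -0.2078, 0.3869]
ee_rot: [-1.571, 0.002, -0.532]
ft_force: [0.0, -0.3, 0.2]
width: 0.0346
```

Emit:
play_rows --pt "0.6 0.02 0 0 0" --pt "0.6 0.04 -0.01 0 0" --pt "0.6 0.055 -0.02 0 0" --pt "0.6 0.06 -0.02 0 0" --pt "0.6 0.06 -0.02 0 0"

```text
t: 12.37
position: [0.5344, -0.2387, 0.4072]
ee_rot: [-1.571, 0.001, -0.533]
ft_force: [-0.7, -0.2, 0.4]
width: 0.0341
```

```bash
python3 - <<'E'
from h import *
from rig import cams,status
o=status.get_obs(); print(o["position"],o["ft_force"])
c=cams.capture("wrist"); np.savez("w9.npz",**c); cv2.imwrite("pics/w9.png",c["frame"][:,:,::-1])
P=pts(c)
M=np.array([.48447,-.2079]); a=np.radians(-30.5); x=np.array([np.cos(a),np.sin(a)]); y=np.array([-np.sin(a),np.cos(a)])
L=np.stack([(P[...,:2]-M)@x,(P[...,:2]-M)@y,P[...,2]],-1)
ok=c["range_z"]>0
m=ok&(abs(L[...,0])<.07)&(abs(L[...,1])<.044)&(abs(L[...,2]-.083)<.004)
q=L[m]; A=np.c_[q[:,:2],np.ones(len(q))]; print("plate plane (tilt x,y, z0)",np.linalg.lstsq(A,q[:,2],rcond=None)[0],len(q))
h=ok&(abs(L[...,0])<.026)&(abs(L[...,1])<.012)&(abs(L[...,2]-.125)<.005)
print("handle top",np.median(L[h][:,2]),cv2.minAreaRect((L[h][:,:2]*1000).astype(np.float32)))
p=ok&(abs(L[...,0]+.036)<.013)&(abs(L[...,1])<.05)&(abs(L[...,2]-.083)<.004)
print("sides y",np.percentile(L[p][:,1],[.5,99.5]))
for s in (1,-1):
    rr=ok&(abs(L[...,0])<.02)&(L[...,1]*s>.046)&(L[...,1]*s<.068)&(L[...,2]>.07)
    t=L[rr]; print("roller side",s,"zmax",np.percentile(t[:,2],98),"y at top",np.median(t[t[:,2]>np.percentile(t[:,2],90)][:,1]),len(t))
E
```

```text
[ 0.53442907 -0.23867587  0.40720939] [-0.65122668 -0.18901598  0.37636194]
plate plane (tilt x,y, z0) [-0.00220991  0.00114451  0.08285606] 6514
handle top 0.12459416067886478 ((0.46999359130859375, 0.4664006233215332), (15.609024047851562, 42.9652214050293), 89.94208526611328)
sides y [-0.04531814  0.04620929]
roller side 1 zmax 0.08993188841905475 y at top 0.055544803729317735 545
roller side -1 zmax 0.08976144705861587 y at top -0.05484596349955702 515
```

View pics/w9.png

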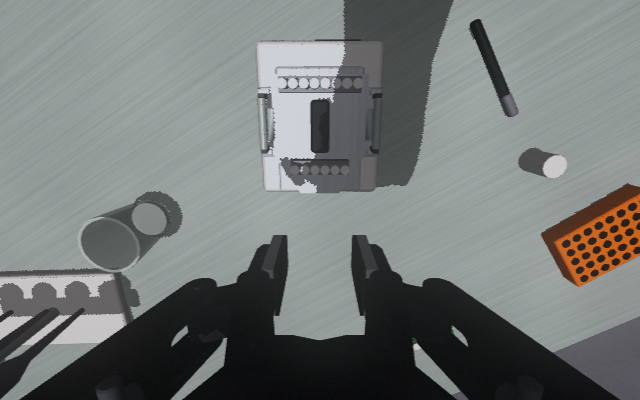

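```bash
python3 -c "
from rig import r
print(r.close_job())"
```

```text
the job is handed in; nothing more can be done
None
```

I picked up the silver carrier by its handle, turned it so the nose pointed at the lone ball, and lowered it onto the mount. I eased it past both roller catches with about 13 N and let the springs draw it down. Then I released it, backed the gripper off upwards and handed the job in at about 12.4 s. `r.close_job()` reported no verdict.

**Final camera check:**
- **Level:** the plate is tilted about 2 mrad.
- **Position:** the handle centre is about 0.7 mm sideways of the mount centre I measured, and turned to within 0.1°.
- **Height:** the handle centre is at about 103.7 mm, roughly 16 mm above the lowest home point. I predicted about 104.3 mm from the ball height and where the ridges first touched the rollers.
- **Catches:** both rollers stand over the ridges, evenly swung outwards to about ±55 mm. I judged this from the pictures and did not read the joint angles directly.
- **Robot:** the gripper is clear of everything and the wrist force is near zero.
- **Other things on the bench:** the marker, white tube and beaker look undisturbed. The jar was not in the last picture, but the arm went nowhere near it at bench height.

**Disagreements:**
- I first took home to be 6 mm too low because I left the pad height out. The first touch on the rollers corrected it.
- The top and wrist cameras disagreed by about 5 mm on the carrier's starting position, so I used the wrist camera throughout.

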